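# Count out rollers on a tilting board

## Robot

A 6-joint arm with a two-finger parallel gripper is mounted at the origin on the work surface. World frame = base frame: x ahead of the robot, y to its left, z up, the work surface at z = 0. Lengths are in mm, angles in rad, forces in N, time in s.
With the tool pointing down it reaches from about 350 to 925 mm from the base axis. Payload 6.4 kg.
Tool frame: the origin (TCP) lies between the finger pads; the fingertips stand 19 mm ahead of it and the grasp point (between the pads) is the TCP; z points along the fingers, y is the direction in which the jaws open and shut (so a half turn about z gives the same grasp; the last joint's range is limited). The gripper opens to 85 mm and grips with 20 to 120 N. Pads are 22 mm wide; open, the fingers measure 114 mm over their backs; the gripper's body (76 mm by 85 mm) begins 54 mm behind the grasp point. The pads swing forward as they close: fully open they stand 13 mm farther back than shut.
Start: joints at [0.99, 0.245, 1.558, -0, 1.339, -0.174], TCP at [257.186, 596.967, 250.29] pointing down, gripper open.
Joint ranges: [-3.13, 3.13], [-1.02, 2.26], [0.13, 2.54], [-0.95, 4.09], [0.21, 2.88], [-2.74, 2.74]. Speed limits (rad/s): [2.57, 2.57, 3.14, 3.14, 3.14, 3.14].

## Interface

Orientations are given as a unit quaternion [x, y, z, w].
In Python, from cell import monitor, capture, finish_job gives the robot as it stands.
- The arm moves only by the tool play_rows, never from a script. Its argument "rows" is a list that holds one entry, the list of rows, each a list of 5 numbers: the shift along the tool's x, y, z in cm, then the turn about the tool's z in degrees, then the closure, from -1 (fully open) to 1 (shut). A call has exactly 10 rows; each row is the pose to reach, as a shift and turn from the pose commanded when the call began, along the tool's axes at that moment; what a row does not reach only later rows make up. A row lasts 1/8 s, in which the tool goes at most 62.5 mm and 10.7 degrees, less where a joint would pass 70% of its speed; a pose out of reach is approached as far as the arm can. A call with a gripper value outside its range is refused whole. The fingers move at their own pace and stop on an object; "grip_force" is the grip in N (left out, the last holds). Time passes only in rows, so rows that repeat a pose let the fingers close, or fill a call up. It gives the time, the measured TCP pose, the force and the opening at its end, in the units of the state.
- monitor.state(): the state, without advancing time (a new reading comes with each control period).
- capture(name): name is "scene" or "top" or "wrist"; returns a dict with "color" (480x640x3 uint8, blue, green, red), "mtx" (3x3 intrinsics, pixels), "rvec" (rotation vector, rad) and "tvec" (3), from world to camera coordinates, as OpenCV has them. Camera axes: x right, y down, z forward; pixel columns grow to the right and rows downward; lengths in mm; the calibration is good to about 2 mm. A picture is of the moment at which its call begins. There is no depth.
- finish_job(): hands the job in, once; it reports no verdict.
The state is a dict: "clock": time; "joint_pos": joint angles; "dq": joint speeds; "joint_torque": joint torques, N m; "ee_pos": TCP position; "eef_rot": TCP orientation; "force": force on the tool from outside, world axes, zero at the start; "wrist_torque": the same for the moment, N m; "width": finger opening in mm.
Only numpy, scipy, OpenCV 4.12 (cv2) and the standard library are available. Lean on these libraries where they do the work, as an engineer would, in place of code of your own. Each camera call takes 0.05 s, during which the arm holds its last target. There are 200 camera calls.

## Task

Use the tilting counting board on the bench to count out three rollers: tip it so that the rollers run down and fill all three pockets, then tip it back so that the left-over rollers return to the channel and the three counted ones stay in their pockets. Work the board only and do not touch the rollers; let none fall off, and leave the other things on the bench where they are.

Things in the scene. Friction and masses are not known exactly. Their poses are not given: they have to be found in the camera images.
- board (a joint): tilt of the counting board on its level cross pivot, in rad: 0 = channel end fully down (the start, against its stop), 0.30 = board level, 0.60 = pocket end fully down (stop). It turns stiffly (0.5 N m of friction) and keeps the tilt it is left at unless all the rollers lie at one end, which may sink to its stop; with the rollers' weight, pressing a ledge down takes up to about 10 N
- pivot (a point): middle of the board's pivot line, 78 mm above the bench. Axes turn with the board: x along the pivot (about away from the robot), y along the lanes from channel end to pocket end, z up square to the board. The board is a green steel tray 212 mm wide (x), 262 mm long (y), walls up to z = 34 mm, on a fixed dark stand; two thin dividers make three lanes 64 mm wide, floor at z = 12 mm
- channel (a point): middle of the channel's floor, at pivot-frame (0, -90, 8) mm; axes as pivot. The channel is the last 70 mm of all three lanes (y = -55 to -125 mm), where the floor slopes down 8 mm to the end wall, so that rollers stay in it with the board level
- ledge_channel (a point): middle of the top of the flat bare steel ledge outside the channel end wall, 130 mm (x) by about 42 mm (y, outward of the wall), level with the top of the walls; at pivot-frame (0, -152, 34) mm; axes as pivot. A place to press that end down
- ledge_pocket (a point): the same ledge at the pocket end, at pivot-frame (0, 152, 34) mm; axes as pivot. A place to press that end down
- pocket_0 (a point): where the centre of a roller lies when seated in the pocket of lane 0 (0 = lane nearest the robot, 1 = middle, 2 = farthest); the pocket is 35 mm long (y), 10 mm deep (y = 90 to 125 mm), at the end wall, holds just one roller and keeps it at any tilt the board can take if not jerked; axes as pivot
- pocket_1 (a point): where the centre of a roller lies when seated in the pocket of lane 1 (0 = lane nearest the robot, 1 = middle, 2 = farthest); the pocket is 35 mm long (y), 10 mm deep (y = 90 to 125 mm), at the end wall, holds just one roller and keeps it at any tilt the board can take if not jerked; axes as pivot
- pocket_2 (a point): where the centre of a roller lies when seated in the pocket of lane 2 (0 = lane nearest the robot, 1 = middle, 2 = farthest); the pocket is 35 mm long (y), 10 mm deep (y = 90 to 125 mm), at the end wall, holds just one roller and keeps it at any tilt the board can take if not jerked; axes as pivot
- roller_0_center (a point): centre of roller 0, a plain aluminium roller, 30 mm diameter, 60 mm long, about 115 g, lying across lane 0 with its axis (x) along the pivot; starts in the channel, against the end wall
- roller_1_center (a point): centre of roller 1, a plain aluminium roller, 30 mm diameter, 60 mm long, about 115 g, lying across lane 0 with its axis (x) along the pivot; starts in the channel, second from the end wall
- roller_2_center (a point): centre of roller 2, a plain aluminium roller, 30 mm diameter, 60 mm long, about 115 g, lying across lane 1 with its axis (x) along the pivot; starts in the channel, against the end wall
- roller_3_center (a point): centre of roller 3, a plain aluminium roller, 30 mm diameter, 60 mm long, about 115 g, lying across lane 1 with its axis (x) along the pivot; starts in the channel, second from the end wall
- roller_4_center (a point): centre of roller 4, a plain aluminium roller, 30 mm diameter, 60 mm long, about 115 g, lying across lane 2 with its axis (x) along the pivot; starts in the channel, against the end wall
- roller_5_center (a point): centre of roller 5, a plain aluminium roller, 30 mm diameter, 60 mm long, about 115 g, lying across lane 2 with its axis (x) along the pivot; starts in the channel, second from the end wall
- hole_saw: a dark steel hole saw standing mouth up, an open cup 64 mm across and 50 mm high, to the left of the board; bystander; origin under its centre
- arbor: a steel arbor standing on its 56 mm wide flange, 110 mm high, to the right of the board; bystander; origin under its centre
- wrench: a steel wrench 190 mm long lying flat beyond the board as seen from the robot; bystander; origin under its middle
There are look-alikes about, which are no part of the job. What is shaped like the part that bears roller_5_center but blue is not meant. What is shaped like the part that bears roller_0_center but green is not meant.

How it is judged:
By the outcome, as a careful person would: the job done as asked, in the order asked, and still so for the second after the job is handed in, with the robot touching nothing.
It also fails if it takes over 48 s, if anything falls off the work surface, if the arm or the gripper's body presses on something with over 40 N, if the wrist force passes 120 N, or if a joint passes its speed limit or range.

## Working session

There is one attempt and no reset: what is moved stays moved. The work goes in short steps, Python scripts to look and compute and a tool call to move; the robot and the scene stay as the last step left them, time stands still between calls to the robot, and variables do not carry over. Pictures are saved under pics/ and viewed, about 8 in all and at most 12, crops included, and the job is handed in when it is done.

Besides the shell and the picture viewer there is one more tool, called after "Request:" in YAML: its name, and indented under it one key for each argument. play_rows: Moves the arm, as the interface text tells. Its arguments: {"type":"object","properties":{"rows":{"type":"array"},"grip_force":{"type":"number"}},"required":["rows"]}

```bash
mkdir -p pics; ls; python3 - <<'E'
from cell import monitor,capture
import cv2,numpy as np
print(monitor.state())
for n in("scene","top"):
    c=capture(n); cv2.imwrite(f"pics/{n}0.png",c["color"]); np.savez(f"pics/{n}0.npz",**c); print(n,c["mtx"].tolist(),c["rvec"],c["tvec"])
E
```

```text
pics
{'clock': 0.0, 'joint_pos': array([ 9.89892502e-01,  2.45806545e-01,  1.55901247e+00, -2.13491296e-05,
        1.33872293e+00, -1.74088697e-01]), 'dq': array([-1.87356834e-05, -1.33046617e-04,  1.92336987e-03, -8.79073592e-04,
        6.71786893e-04, -9.49834089e-04]), 'joint_torque': array([ 9.64947503e-04, -4.29507673e+01, -3.26133835e+01, -6.87326292e-05,
        5.28779783e-03,  1.04649516e-05]), 'ee_pos': array([256.89521095, 596.507146  , 249.18594336]), 'eef_rot': array([ 2.02005300e-01,  9.79383943e-01, -9.09847043e-04, -3.49593022e-04]), 'force': array([-0.86105831,  0.461455  , -0.89971803]), 'wrist_torque': array([ 0.019346  , -0.00341167, -0.02078605]), 'width': 85.46534607428678}
scene [[446.1776449324524, 0.0, 321.37759367639876], [0.0, 446.1776449324524, 236.63196495802], [0.0, 0.0, 1.0]] [ 2.42042463  0.94932622 -0.28388953] [-437.60817055 -284.33990339 1446.86395423]
top [[443.5660245478401, 0.0, 317.5239558303769], [0.0, 443.5660245478401, 234.08495672230814], [0.0, 0.0, 1.0]] [ 2.14050209 -2.13009814  0.14598363] [  3.37720174 603.23458859 970.78961458]
```

View pics/scene0.png

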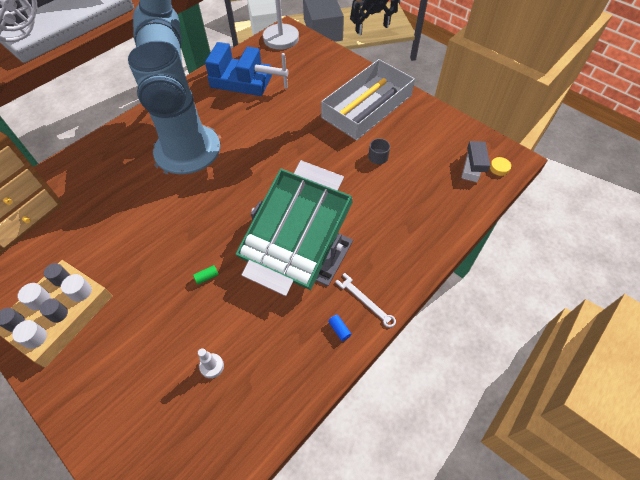

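View pics/top0.png

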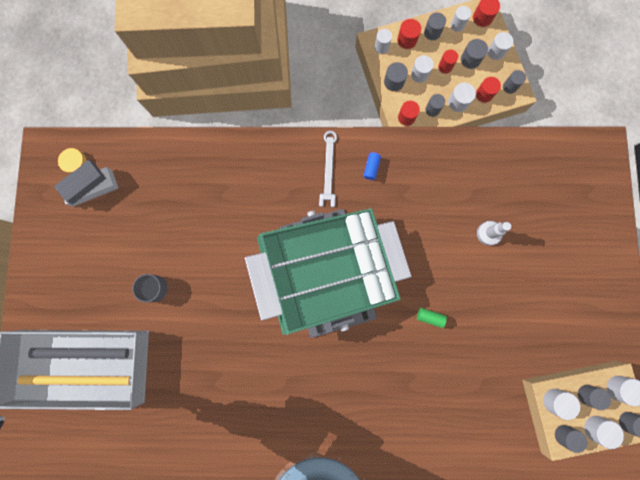

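The scene view shows the green board with its pocket end left. The top view has the pocket ledge at about (263,286) and the channel ledge at (395,251). Six white rollers lie in the channel at about (370,258). The blue look-alike is at (372,166), the green one at (432,318), the hole saw at (150,288), the arbor at (490,232) and the wrench at (329,170). Next I measure both ledges at the heights they should have at tilt 0.

```bash
cat > h.py <<'E'
import cv2,numpy as np
def ray(c,uv,z):
    R=cv2.Rodrigues(c["rvec"])[0]; C=-R.T@c["tvec"].ravel()
    n=cv2.undistortPoints(np.array([[uv]],float),c["mtx"],None).ravel()
    d=R.T@np.array([n[0],n[1],1]); return C+d*(z-C[2])/d[2]
def proj(c,p): return cv2.projectPoints(np.array([p],float),c["rvec"],c["tvec"],c["mtx"],None)[0].ravel()
def grey(c,box,lo=120,sat=40):
    x0,y0,x1,y1=box; im=c["color"][y0:y1,x0:x1]; hsv=cv2.cvtColor(im,cv2.COLOR_BGR2HSV)
    m=((hsv[...,1]<sat)&(hsv[...,2]>lo)).astype(np.uint8)
    n,l,s,ce=cv2.connectedComponentsWithStats(m); k=1+np.argmax(s[1:,4])
    cn=cv2.findContours((l==k).astype(np.uint8),cv2.RETR_EXTERNAL,2)[0][0]
    return cv2.boxPoints(cv2.minAreaRect(cn))+[x0,y0],s[k,4]
E
python3 - <<'E'
from h import *
P={}
for nm,boxes in(("top",{"P":(235,240,285,325),"C":(378,215,420,290)}),("scene",{"P":(285,155,350,192),"C":(235,258,300,298)})):
    c=dict(np.load(f"pics/{nm}0.npz"))
    for k,b in boxes.items():
        q,a=grey(c,b); z={"P":155.4,"C":65.6}[k]
        w=np.array([ray(c,u,z)[:2] for u in q]); P[nm,k]=w.mean(0)
        print(nm,k,a,q.round().tolist(),w.round().tolist(),w.mean(0).round(1),np.linalg.norm(np.diff(w,axis=0),axis=1).round())
for nm in("top","scene"):
    d=P[nm,"P"]-P[nm,"C"]; u=d/np.linalg.norm(d); print(nm,np.linalg.norm(d),"expect 290.5",np.degrees(np.arctan2(u[1],u[0])),"pivot",P[nm,"P"]-135.2*u)
c=dict(np.load("pics/top0.npz"))
print("tcp",proj(c,[257,597,250]),"arbor",ray(c,(490,233),0),"saw",ray(c,(150,290),25))
im=c["color"][190:345,230:450]; cv2.imwrite("pics/crop.png",cv2.resize(im,None,fx=3.5,fy=3.5,interpolation=2))
E
```

```text
top P 1466 [[244.0, 257.0], [266.0, 251.0], [282.0, 314.0], [260.0, 320.0]] [[539.0, 154.0], [551.0, 110.0], [425.0, 74.0], [413.0, 117.0]] [481.8 113.6] [ 46. 131.  45.]
top C 1068 [[376.0, 225.0], [393.0, 219.0], [411.0, 277.0], [394.0, 282.0]] [[622.0, -126.0], [635.0, -165.0], [506.0, -202.0], [494.0, -164.0]] [ 564.3 -164. ] [ 41. 134.  40.]
scene P 721 [[293.0, 174.0], [299.0, 159.0], [344.0, 176.0], [338.0, 190.0]] [[429.0, 73.0], [404.0, 119.0], [533.0, 157.0], [554.0, 111.0]] [480.1 115.1] [ 52. 134.  51.]
scene C 872 [[241.0, 275.0], [249.0, 259.0], [293.0, 279.0], [286.0, 296.0]] [[509.0, -202.0], [488.0, -157.0], [615.0, -122.0], [632.0, -166.0]] [ 561.2 -161.6] [ 49. 131.  47.]
top 289.6028571362589 expect 290.5 106.5462600936166 pivot [520.33796942 -15.98448299]
scene 288.320286684564 expect 290.5 106.34156464819273 pivot [518.13032822 -14.64506068]
tcp [-24.78484698 411.72600379] arbor [ 614.38774479 -404.12767702    0.        ] saw [474.38955791 392.65737351  25.        ]
```

View pics/crop.png

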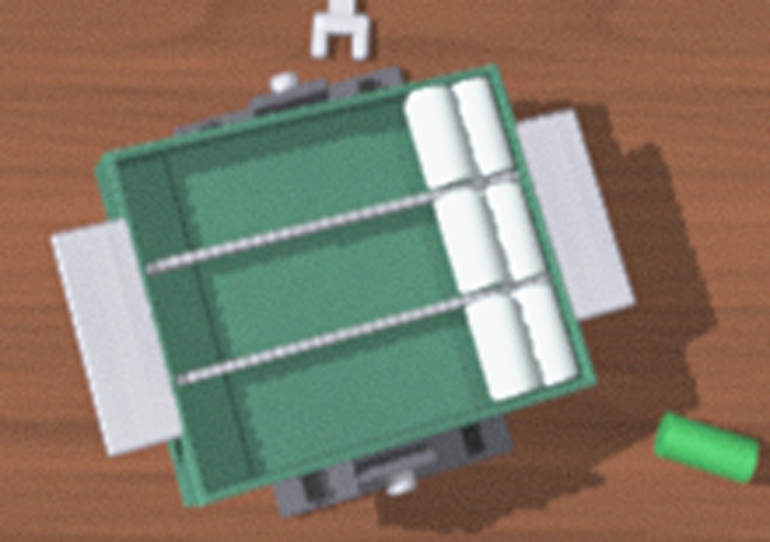

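Both views agree on the pivot at about (519,-15), and the ledge spacing is 289 mm against 290.5 expected. The crop confirms the bare ledges. The pocket ledge centre is about (481,114,155), so I move above it with the jaws shut and the tool axes turned onto the board's axes.

Request:
play_rows:
  rows:
    - [[-3.9, -3.5, 0.4, 10, 1], [-8.8, -7.8, 0.8, 20, 1], [-13.7, -12.2, 1.2, 30, 1], [-18.6, -16.5, 1.6, 40, 1], [-23.5, -20.9, 2, 50, 1], [-28.4, -25.2, 2.5, 50.2, 1], [-33.3, -29.6, 3, 50.2, 1], [-37, -33, 3.5, 50.2, 1], [-39.4, -35, 4, 50.2, 1], [-39.4, -35, 4, 50.2, 1]]

```text
clock: 1.35
ee_pos: [480.9, 117.6, 209.5]
eef_rot: [0.6, 0.8, -0.001, -0.001]
force: [-0.6, 0.3, -0.3]
width: 0.1
```

```bash
cat > st.py <<'E'
from cell import monitor
import numpy as np
from scipy.spatial.transform import Rotation as Ro
s=monitor.state(); R=Ro.from_quat(s["eef_rot"]).as_matrix(); p=s["ee_pos"]
u=np.array([-.283,.959]); d=p[:2]-[519.3,-15.3]
print(s["clock"],p.round(1),"tip z",(p+19*R[:,2])[2].round(1),"board y,x",(d@u).round(1),(d@[.959,.283]).round(1),"F",s["force"].round(1),"w",s["width"].round(1),"\n",R.round(3))
E
python3 st.py
```

```text
Traceback (most recent call last):
  File "st.py", line 6, in <module>
    print(s["clock"],p.round(1),"tip z",(p+19*R[:,2])[2].round(1),"board y,x",(d@u).round(1),(d@[.959,.283]).round(1),"F",s["force"].round(1),"w",s["width"].round(1),"\n",R.round(3))
                                                                                                                                                  ^^^^^^^^^^^^^^^^
AttributeError: 'float' object has no attribute 'round'
```

Request:
play_rows:
  rows:
    - [[0, 0, 1.5, 0, 1], [0, 0, 2.8, 0, 1], [0, 0, 3.4, 0, 1], [0.1, 0, 3.9, 0, 1], [0.2, 0, 4.5, 0, 1], [0.4, 0, 5.2, 0, 1], [0.5, 0, 5.9, 0, 1], [0.7, 0, 6.6, 0, 1], [0.8, 0, 7.3, 0, 1], [1.0, 0, 8.0, 0, 1]]

```text
clock: 2.6
ee_pos: [478.3, 131.3, 131.4]
eef_rot: [0.598, 0.802, 0.002, 0.0]
force: [-1.7, 3.7, 8.5]
width: 0.0
```

```bash
sed -i 's/s\["width"\].round(1)/s["width"]/' st.py; python3 st.py; python3 - <<'E'
from cell import capture
import cv2
for n in("scene",):
    c=capture(n)["color"]; cv2.imwrite("pics/s1.png",cv2.resize(c[120:320,190:400],None,fx=3,fy=3))
E
```

```text
2.6 [478.3 131.3 131.4] tip z 112.4 board y,x 152.2 2.1 F [-1.7  3.7  8.5] w 0.013780150998867991 
 [[-0.285  0.958  0.002]
 [ 0.958  0.285  0.003]
 [ 0.002  0.003 -1.   ]]
```

View pics/s1.png

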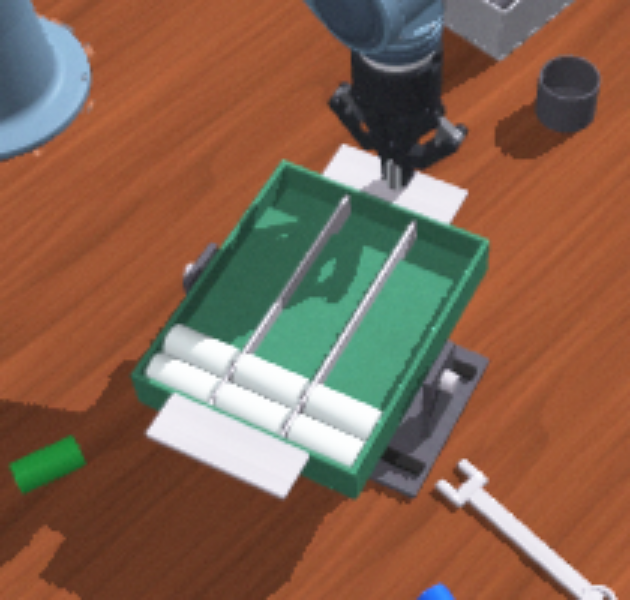

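The board is now level at tip z 112, the rollers are still in the channel at crop (270,400), and the tip rests on the ledge. I continue slowly past the roll-out tilt.

Request:
play_rows:
  rows:
    - [[0, 0, 0.4, 0, 1], [0, 0, 0.8, 0, 1], [0, 0, 1.1, 0, 1], [0, 0, 1.4, 0, 1], [0, 0, 1.7, 0, 1], [0, 0, 2.0, 0, 1], [0.1, 0, 2.2, 0, 1], [0.1, 0, 2.4, 0, 1], [0.1, 0, 2.6, 0, 1], [0.1, 0, 2.8, 0, 1]]

```text
clock: 3.9
ee_pos: [477.8, 132.5, 103.2]
eef_rot: [0.598, 0.802, 0.002, -0.0]
force: [-1.8, 7.2, 8.3]
width: -0.4
```

Request:
play_rows:
  rows:
    - [[0, 0, 0.2, 0, 1], [0, 0, 0.4, 0, 1], [0, 0, 0.6, 0, 1], [0.1, 0, 0.8, 0, 1], [0.1, 0, 1.0, 0, 1], [0.1, 0, 1.2, 0, 1], [0.1, 0, 1.3, 0, 1], [0.1, 0, 1.3, 0, 1], [0.1, 0, 1.3, 0, 1], [0.1, 0, 1.3, 0, 1]]

```text
clock: 5.15
ee_pos: [477.2, 131.1, 89.3]
eef_rot: [0.598, 0.801, -0.0, 0.0]
force: [-0.2, -0.2, 0.7]
width: -0.3
```

```bash
python3 st.py; python3 - <<'E'
from cell import capture
import cv2
for n in("scene",):
    c=capture(n)["color"]; cv2.imwrite("pics/s2.png",cv2.resize(c[120:320,190:400],None,fx=3,fy=3))
E
```

```text
5.15 [477.2 131.1  89.3] tip z 70.3 board y,x 152.3 1.0 F [-0.2 -0.2  0.7] w -0.31132778350732493 
 [[-0.284  0.959  0.   ]
 [ 0.959  0.284 -0.   ]
 [-0.     0.    -1.   ]]
```

View pics/s2.png

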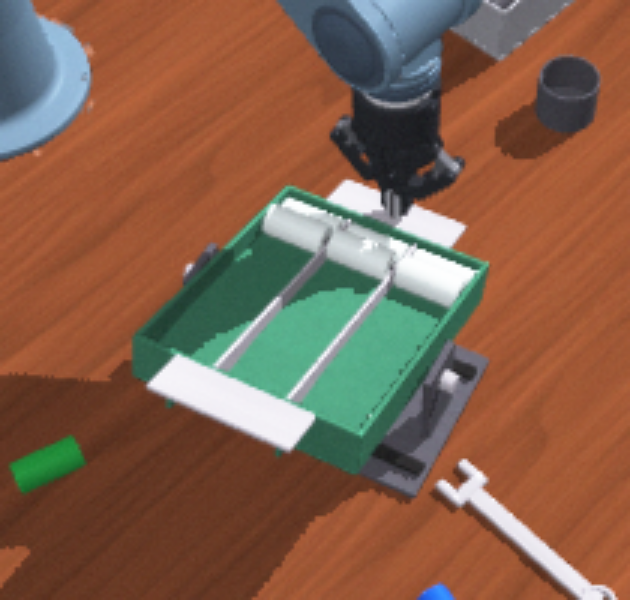

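All rollers ran to the pocket end (crop (370,250)) and the board is on its stop. I lift off and cross to the channel ledge, which should now be at y about -135 and z about 155.

Request:
play_rows:
  rows:
    - [[0, 0, -2, 0, 1], [0, 0, -6, 0, 1], [0, 0, -10.5, 0, 1], [-1, 0, -12.8, 0, 1], [-6, 0, -13, 0, 1], [-11.5, 0, -13, 0, 1], [-17, 0, -13, 0, 1], [-22.5, 0, -13, 0, 1], [-27, 0, -12.5, 0, 1], [-29, 0, -12, 0, 1]]

```text
clock: 6.45
ee_pos: [559.8, -149.0, 209.1]
eef_rot: [0.599, 0.801, 0.0, 0.0]
force: [0.6, 0.6, 0.1]
width: 0.1
```

```bash
python3 st.py; python3 - <<'E'
from cell import capture
import cv2
c=capture("top")["color"]; cv2.imwrite("pics/t2.png",cv2.resize(c[190:345,230:450],None,fx=3.5,fy=3.5,interpolation=2))
E
```

```text
6.45 [ 559.8 -149.   209.1] tip z 190.1 board y,x -139.7 1.0 F [0.6 0.6 0.1] w 0.149017730295731 
 [[-0.282  0.959  0.   ]
 [ 0.959  0.282 -0.   ]
 [-0.     0.    -1.   ]]
```

View pics/t2.png

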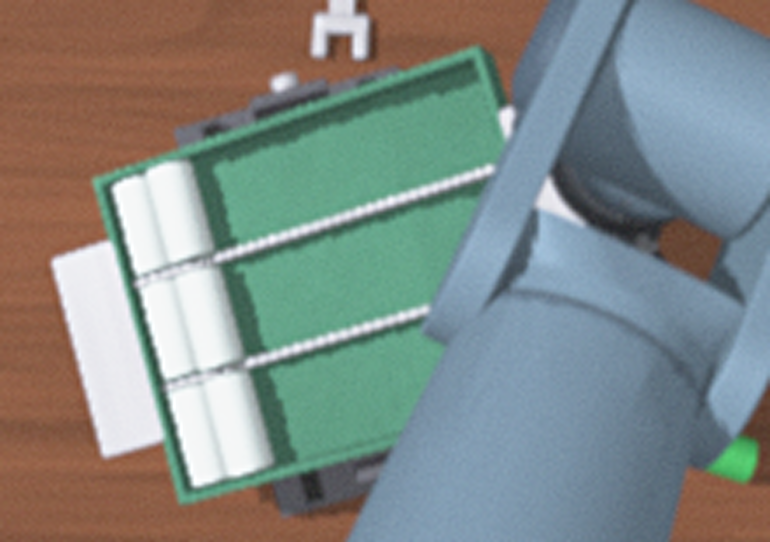

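The view shows two rollers per lane at the pocket end: the seated ones at crop (155,340) and the left-overs at (205,330). Now I press the channel ledge gently.

Request:
play_rows:
  rows:
    - [[0, 0, 1.5, 0, 1], [0, 0, 2.8, 0, 1], [0, 0, 3.2, 0, 1], [0, 0, 3.6, 0, 1], [-0.1, 0, 4.0, 0, 1], [-0.2, 0, 4.5, 0, 1], [-0.3, 0, 5.0, 0, 1], [-0.4, 0, 5.5, 0, 1], [-0.5, 0, 6.0, 0, 1], [-0.6, 0, 6.5, 0, 1]]

```text
clock: 7.75
ee_pos: [563.0, -154.4, 147.3]
eef_rot: [0.598, 0.802, -0.001, 0.004]
force: [-1.1, -5.8, 10.0]
width: 0.3
```

Request:
play_rows:
  rows:
    - [[0, 0, 0.3, 0, 1], [-0.1, 0, 0.6, 0, 1], [-0.1, 0, 0.9, 0, 1], [-0.2, 0, 1.2, 0, 1], [-0.2, 0, 1.5, 0, 1], [-0.2, 0, 1.8, 0, 1], [-0.3, 0, 2.0, 0, 1], [-0.3, 0, 2.2, 0, 1], [-0.3, 0, 2.4, 0, 1], [-0.3, 0, 2.6, 0, 1]]

```text
clock: 9.0
ee_pos: [564.8, -158.2, 122.0]
eef_rot: [0.598, 0.802, -0.001, 0.005]
force: [-0.6, -7.6, 8.5]
width: 0.1
```

Request:
play_rows:
  rows:
    - [[0, 0, 0.2, 0, 1], [0, 0, 0.4, 0, 1], [0, 0, 0.6, 0, 1], [-0.1, 0, 0.8, 0, 1], [-0.1, 0, 1.0, 0, 1], [-0.1, 0, 1.2, 0, 1], [-0.1, 0, 1.4, 0, 1], [-0.1, 0, 1.5, 0, 1], [-0.1, 0, 1.5, 0, 1], [-0.1, 0, 1.5, 0, 1]]

```text
clock: 10.25
ee_pos: [562.8, -156.4, 103.6]
eef_rot: [0.598, 0.801, 0.0, 0.001]
force: [2.4, -1.7, 3.3]
width: 0.1
```

```bash
python3 st.py; python3 - <<'E'
from cell import capture
import cv2
c=capture("scene")["color"]; cv2.imwrite("pics/s3.png",cv2.resize(c[120:320,190:400],None,fx=3,fy=3))
E
```

```text
10.25 [ 562.8 -156.4  103.6] tip z 84.6 board y,x -147.6 1.7 F [ 2.4 -1.7  3.3] w 0.10915947096027326 
 [[-0.284  0.959  0.001]
 [ 0.959  0.284 -0.   ]
 [-0.001  0.001 -1.   ]]
```

View pics/s3.png

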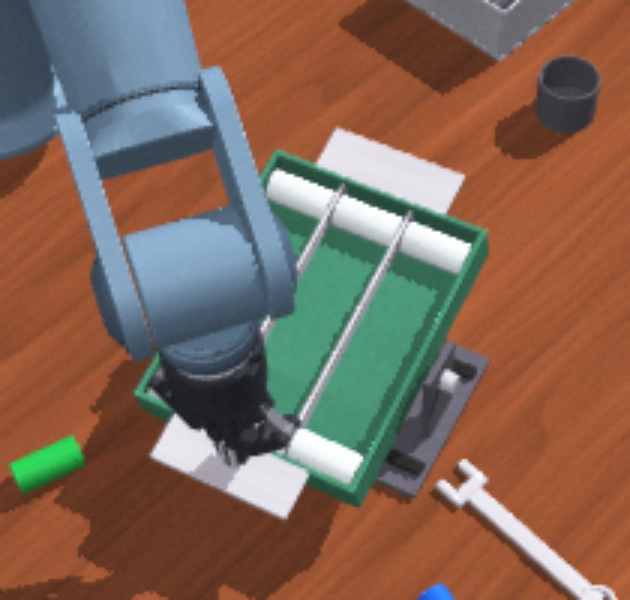

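The three counted rollers sit in the pockets (crop (365,225)), and the left-overs are back at the channel end (one visible at (325,455)). I ease the board almost to its stop, then retreat.

Request:
play_rows:
  rows:
    - [[0, 0, 0.2, 0, 1], [0, 0, 0.4, 0, 1], [0, 0, 0.6, 0, 1], [0, 0, 0.8, 0, 1], [0, 0, 1.0, 0, 1], [-0.1, 0, 1.2, 0, 1], [-0.1, 0, 1.4, 0, 1], [-0.1, 0, 1.5, 0, 1], [-0.1, 0, 1.6, 0, 1], [-0.1, 0, 1.6, 0, 1]]

```text
clock: 11.55
ee_pos: [562.2, -156.9, 88.8]
eef_rot: [0.598, 0.801, -0.0, -0.001]
force: [-5.7, 3.5, 16.6]
width: 0.0
```

Request:
play_rows:
  rows:
    - [[0, 0, -1, 0, 1], [0, 0, -4, 0, 1], [0, 0, -8, 0, 1], [0, 0, -12, 0, 1], [0, 0, -16, 0, 1], [0, -3, -18, 0, 1], [0, -7, -19, 0, 1], [0, -11, -20, 0, 1], [0, -14, -20, 0, 1], [0, -14, -20, 0, 1]]

```text
clock: 12.8
ee_pos: [426.6, -197.2, 286.3]
eef_rot: [0.599, 0.801, -0.0, -0.001]
force: [-0.6, 1.1, -0.4]
width: -0.1
```

```bash
python3 st.py; python3 - <<'E'
from cell import capture
import cv2
c=capture("scene")["color"]; d=capture("top")["color"]
cv2.imwrite("pics/f.png",cv2.hconcat([cv2.resize(c[120:360,190:410],(400,436)),cv2.resize(d[130:390,130:520],(400,436))]))
E
```

```text
12.8 [ 426.6 -197.2  286.3] tip z 267.3 board y,x -148.2 -140.4 F [-0.6  1.1 -0.4] w -0.13688554631377584 
 [[-0.282  0.959 -0.002]
 [ 0.959  0.282  0.001]
 [ 0.002 -0.002 -1.   ]]
```

View pics/f.png

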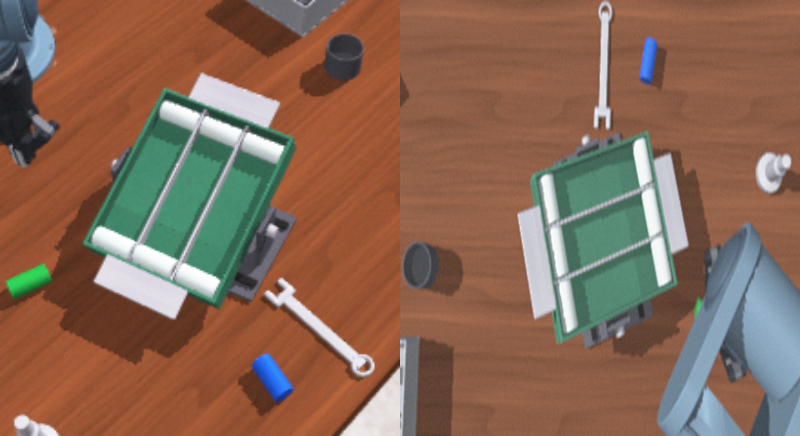

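Both views show one roller in each pocket and one in each lane's channel, with the bystanders unmoved and the arm clear. I hand the job in.

```bash
python3 -c "
from cell import finish_job
print(finish_job())"
```

```text
the job is handed in; nothing more can be done
None
```

The counting is done and handed in. Three rollers sit in the pockets, one per lane, and the three left over are back in the channel.

- **What I did:** With the jaws shut, I pressed the pocket ledge down slowly. All six rollers ran down, and the board reached its pocket-end stop. I then pressed the channel ledge down slowly to nearly its stop, and withdrew the arm. The arm touched only the two ledges.
- **Last checks:** The final scene and top views agree on the roller positions. The bystanders (hole saw, arbor, wrench) and the two look-alike rollers look unmoved by eye; I did not measure them.
- **Forces and time:** The force readings at the end of each move, on any one axis, peaked at about 17 N. The final reading was near zero, with the arm clear of everything. The clock read about 13 s of the 48 s allowed.
- **Failed checks:** No check of the job itself failed or disagreed. The pivot positions from the two views differed by about 2.6 mm, which is within what pressing the ledges allows. One status script crashed on a print error and was fixed; it did not move the arm.

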